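# Swing the hold-down wheels onto a rod blank in a hand wrapper

### The job

A fishing-rod blank lies in the two roller stands of the rod wrapper and both black hold-down arms stand swung open, up and back. With your fingertips, gently push each arm, by the yellow tab at its end, over and down until its wheel rests on the blank and it is fully shut. Grip and lift nothing: leave the blank lying in its rollers and everything else on the bench as it stands.

Things in the scene. Friction and masses are not known exactly. Their poses are not given: they have to be found in the camera images.
- wrapper: Rod wrapper, fixed: aluminium rail 840 mm long (own y), 60 mm wide (own x), top 40 mm above the bench. Origin on the bench under its middle; own x points away from the robot. On it two black roller stands (left at +y, right at -y, 110 to 190 mm from the middle) carry the blank; a thread carriage near the middle reaches 115 mm in front of the rail's middle line, 105 mm high. Places and yaw vary.
- pivot_left (a point): Pivot of the left stand's hold-down arm: a hinge with its axis along the rail (wrapper's y), 158 mm above the bench, 48 mm behind (wrapper's +x) the blank's axis. The point's own axes are parallel to the wrapper's. The fixed post carrying it is 8 mm thick, centred 13 mm towards -y, its top 168 mm above the bench.
- pivot_right (a point): The same for the right stand.
- tab_left (a point): Middle of the outer face of the left arm's yellow finger tab, the face to push: 30 mm along the arm, 32 mm across, 6 mm thick; 80 mm from the pivot along the arm and 13 mm off the arm's centre line. Shut, it looks up, 171 mm above the bench, 32 mm to the robot's side of the blank's axis; open, it looks away from the robot. The arm ends 95 mm from the pivot; its 22 mm wheel is 48 mm from it.
- tab_right (a point): The same for the right arm.
- hold_left (a joint): Angle of the left hold-down arm, rad: 0 shut (arm level, pointing from the pivot to the robot's side, wheel on the blank), pi/2 straight up, more leaning back away from the robot. Starts at 1.7 to 2.15; stop at 2.4. The stiff pivot keeps the arm wherever it is left; it takes 1 to 2 N at the tab to move. The blank under the wheel stops it at 0.
- hold_right (a joint): The same for the right arm.
- blank_butt (a point): Centre of the loose rod blank's butt end (+y end, with a 25 mm thick cork grip). The blank is a dark rod 800 mm long, 14 mm diameter, 0.16 kg, lying along the rail in the stands' rollers, its axis 140 mm above the bench; a small wire guide stands up from its middle to 180 mm above the bench.
- blank_tip (a point): Centre of the blank's other end (-y).
- dark_jar: Loose amber jar with black lid and yellow band, 60 mm diameter, 62 mm tall, behind the rail between the stands. Origin at the centre of its underside.
- white_jar: Loose white jar with green band, 68 mm diameter, 58 mm tall, behind the right of the rail. Origin at the centre of its underside.
- green_bottle: Loose green bottle with black cap, 36 mm diameter, 85 mm tall, behind the left of the rail. Origin at the centre of its underside.
- gold_spool: Loose thread spool standing on end, gold, 32 mm diameter, 44 mm tall, in front of the left of the rail. Origin at the centre of its underside.
- purple_spool: Loose thread spool standing on end, purple, 32 mm diameter, 44 mm tall, in front of the right of the rail. Origin at the centre of its underside.
- mixing_cup: Loose white mixing cup, 48 mm diameter, 36 mm tall, in front of the rail. Origin at the centre of its underside.
- trim_knife: Loose orange trimming knife lying flat, 165 mm long, 20 mm wide, 9 mm thick, in front of the rail. Origin under its middle.

How it is judged:
By the outcome, as a careful person would: the job done as asked, in the order asked, and still so for the second after the job is handed in, with the robot touching nothing.
It also fails if it takes over 48 s, if anything falls off the work surface, if the arm or the gripper's body presses on something with over 40 N, if the wrist force passes 120 N, or if a joint passes its speed limit or range.

### The arm

A 6-joint arm with a two-finger parallel gripper is mounted at the origin on the work surface. World frame = base frame: x ahead of the robot, y to its left, z up, the work surface at z = 0. Lengths are in m, angles in rad, forces in N, time in s.
With the tool pointing down it reaches from about 0.35 to 0.875 m from the base axis. Payload 4.2 kg.
Tool frame: the origin (TCP) lies on the centre line of the jaws, within the pads' length; the fingertips stand 22 mm ahead of it and the grasp point (between the pads) lies 3 mm ahead of it; x points along the fingers, y is the direction in which the jaws open and shut, and the axes are right-handed (so a half turn about x gives the same grasp; the last joint's range is limited). The gripper opens to 85 mm and grips with 20 to 120 N. Pads are 22 mm wide; open, the fingers measure 114 mm over their backs; the gripper's body (76 mm by 85 mm) begins 54 mm behind the grasp point. The pads swing forward as they close: fully open they stand 13 mm farther back than shut.
Start: joints at [1.526, 0.385, 0.008, 0, -1.194, -0.259], TCP at [0.187, 0.596, 0.233] pointing down, gripper open.
Joint ranges: [-3.14, 3.14], [-1.21, 2.06], [-1.07, 1.41], [-3.16, 2.05], [-2.99, -0.16], [-3.1, 3.1]. Speed limits (rad/s): [2.79, 2.79, 3.14, 3.14, 3.14, 3.14].

### API

Orientations are given as a unit quaternion [x, y, z, w].
In Python, from station import arm, get_image, job, spotter gives the robot as it stands.
- The arm moves only by the tool servo_tool, never from a script. Its argument "series" is a list of rows, each an object of numbers: "x", "y", "z": the shift along the tool's x, y, z in cm; "yaw": the turn about the tool's x in degrees. In form: [{"x": .., "y": .., "z": .., "yaw": ..}, ...]. A call has 1 to 8 rows; each row is the pose to reach, as a shift and turn from the pose commanded when the call began, along the tool's axes at that moment; what a row does not reach only later rows make up. A row lasts 1/8 s, in which the tool goes at most 62.5 mm and 10.7 degrees, less where a joint would pass 70% of its speed; a pose out of reach is approached as far as the arm can. A call with a gripper value outside its range is refused whole. "jaw" is the closure in counts, from 0 (fully open) to 255 (shut), set as the call begins (left out, the last holds). The fingers move at their own pace and stop on an object; "force" is the grip in N (left out, the last holds). Time passes only in rows, so rows that repeat a pose let the fingers close. It gives the time, the measured TCP pose, the force and the opening at its end, in the units of the state.
- arm.get_state(): the state, without advancing time (a new reading comes with each control period).
- get_image(name): name is "scene" or "top" or "wrist"; returns a dict with "frame" (480x640x3 uint8, blue, green, red), "vertical_fov" (degrees; the focal length in pixels is half the picture's height over the tangent of half this angle, whatever the lens; pixels are square), "cx", "cy" (the principal point, pixels), "extrinsics" (4x4, takes a point from world to camera coordinates). Camera axes: x right, y up, looking along -z (the intrinsics and any distortion apply to the point x, -y, -z); pixel columns grow to the right and rows downward; lengths in m; the calibration is good to about 2 mm. A picture is of the moment at which its call begins. There is no depth.
- job.job_done(): hands the job in, once; it reports no verdict.
Trained networks look in a picture, given as the dict that the camera call returned (one of the last four; its "shot" number tells which), for a name from the list of things; names that differ only in an ending like _2 or _b are one class to them, and where a whole thing is asked for, a point or a joint stands for the part that bears it (a point fixed in the world has none). Each returns a list of dicts, best first, with "conf" (0 to 1); they miss things now and then, are a little off and sometimes report something else, mostly with a low value. They report only what shows in the picture. A call takes as long as a camera call.
- spotter.recognise(picture, label): "at" ([x, y, z] in m, in world coordinates, good to about 4 mm: the middle of the surface that is visible of it).
- spotter.pinpoint(picture, label): "at" ([x, y, z] in m, in world coordinates, good to about 4 mm: a listed point, or the origin of a listed thing).
The state is a dict: "time_s": time; "joints": joint angles; "qd": joint speeds; "effort": joint torques, N m; "ee_pos": TCP position; "ee_rot": TCP orientation; "force": force on the tool from outside, world axes, zero at the start; "wrist_torque": the same for the moment, N m; "opening": opening from 0.0 (shut) to 1.0 (fully open).
Only numpy, scipy, OpenCV 4.12 (cv2) and the standard library are available. Lean on these libraries where they do the work, as an engineer would, in place of code of your own. Each camera call takes 0.05 s, during which the arm holds its last target.

## Working session

There is one attempt and no reset: what is moved stays moved. The work goes in short steps, Python scripts to look and compute and a tool call to move; the robot and the scene stay as the last step left them, time stands still between calls to the robot, and variables do not carry over. Pictures are saved under pics/ and viewed, and the job is handed in when it is done.

Besides the shell and the picture viewer there is one more tool, called by a JSON object that holds its "op" and its "data". servo_tool: Moves the arm, as the interface text tells. Its arguments: {"type":"object","properties":{"series":{"type":"array"},"jaw":{"type":"number"},"force":{"type":"number"}},"required":["series"]}

```bash
ls; mkdir -p pics; cat > h.py <<'E'
import numpy as np, cv2
from station import arm, get_image, job, spotter
from scipy.spatial.transform import Rotation as R
def proj(im,p):
    E=np.array(im["extrinsics"]);c=E@np.append(p,1)
    f=240/np.tan(np.radians(im["vertical_fov"])/2)
    return im["cx"]+f*c[0]/-c[2], im["cy"]-f*c[1]/-c[2]
E
python3 - <<'E'
from h import *
s=arm.get_state();print(s["time_s"],s["ee_pos"],s["ee_rot"],R.from_quat(s["ee_rot"]).as_matrix().round(3),s["force"],s["opening"])
for n in ["scene","top"]:
    im=get_image(n);cv2.imwrite(f"pics/{n}0.png",im["frame"]);print(n,im["vertical_fov"],im["cx"],im["cy"],np.array(im["extrinsics"]).round(3).tolist(), [k for k in im])
    for l in ["wrapper","pivot_left","pivot_right","tab_left","tab_right","blank_butt","blank_tip"]:
        r=spotter.pinpoint(im,l)
        print(l,[(np.round(q["at"],4).tolist(),round(q["conf"],2),np.round(proj(im,q["at"]),0)) for q in r[:2]])
print(arm.get_state()["time_s"])
E
```

```text
pics
0.0 [0.18679375 0.59582004 0.23141607] [-0.69887721  0.10783098  0.69903091  0.10629633] [[-0.001 -0.299 -0.954]
 [-0.002 -0.954  0.299]
 [-1.     0.002 -0.   ]] [0.24308374 0.28995347 0.05052504] 0.9947778346264244
scene 46.359137273744324 310.9307175227616 232.64287732837374 [[-0.692, 0.722, -0.013, 0.337], [-0.621, -0.586, 0.52, 0.274], [0.368, 0.368, 0.854, -1.473], [0.0, 0.0, 0.0, 1.0]] ['frame', 'vertical_fov', 'cx', 'cy', 'extrinsics', 'shot']
wrapper [([0.4944, 0.0606, 0.0015], 0.67, array([328., 262.])), ([0.6426, -0.1603, -0.0008], 0.55, array([214., 246.]))]
pivot_left [([0.5272, 0.2466, 0.1564], 0.83, array([390., 294.])), ([0.3573, 0.1729, 0.001], 0.66, array([405., 254.]))]
pivot_right [([0.528, 0.2471, 0.1561], 0.65, array([390., 295.])), ([0.5539, -0.0483, 0.1578], 0.58, array([270., 213.]))]
tab_left [([0.5504, 0.2451, 0.2358], 0.49, array([385., 283.]))]
tab_right [([0.6038, -0.0434, 0.2237], 0.5, array([251., 211.])), ([0.5549, -0.0463, 0.1546], 0.39, array([271., 214.]))]
blank_butt [([0.4577, 0.4609, 0.1389], 0.67, array([505., 347.]))]
blank_tip [([0.5345, 
[... 161 characters left out ...]
 [[-0.015, -1.0, -0.015, 0.039], [0.984, -0.017, 0.178, -0.541], [-0.178, -0.012, 0.984, -1.26], [0.0, 0.0, 0.0, 1.0]] ['frame', 'vertical_fov', 'cx', 'cy', 'extrinsics', 'shot']
wrapper [([0.4939, 0.0591, 0.0018], 0.77, array([308., 258.]))]
pivot_left [([0.529, 0.2419, 0.1554], 0.75, array([227., 235.]))]
pivot_right [([0.5523, -0.0483, 0.1544], 0.79, array([352., 223.]))]
tab_left [([0.5475, 0.2467, 0.2364], 0.56, array([218., 220.]))]
tab_right [([0.6013, -0.0449, 0.2184], 0.81, array([351., 196.]))]
blank_butt [([0.4532, 0.4583, 0.138], 0.85, array([136., 270.])), ([0.5361, -0.3422, 0.1422], 0.4, array([477., 229.]))]
blank_tip [([0.531, -0.3406, 0.1375], 0.93, array([476., 231.]))]
0.8
```

View pics/scene0.png

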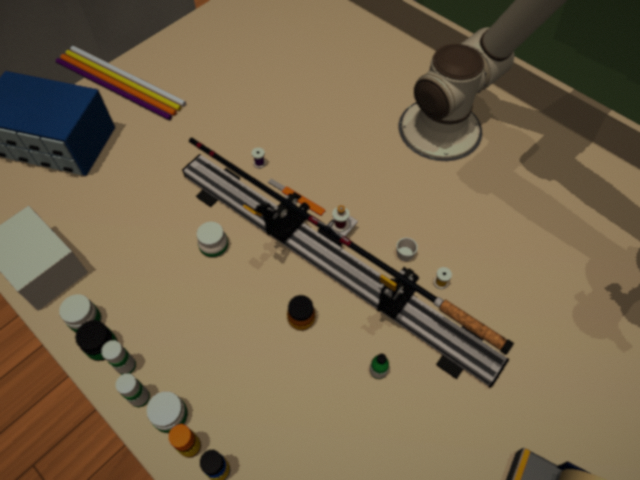

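View pics/top0.png

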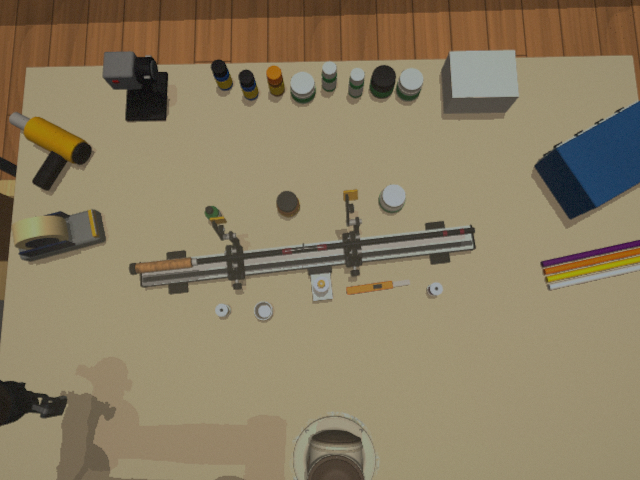

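Both arms stand open: the left tab is at about (218,220) in the top view and the right tab at about (350,195). The blank runs from (135,268) to (475,230), so the wrapper yaw is about 5.6°. The left arm is at about 1.7 rad and the right at about 2.05 rad, which agrees with the given geometry. I'll close the fingers, align them to the rail, rise and travel.

{"op": "servo_tool", "data": {"series": [{"x": -5, "yaw": -8}, {"x": -6.9, "y": 2, "z": -4.6, "yaw": -16}, {"x": -6.9, "y": 4, "z": -9.1, "yaw": -23}, {"x": -6.9, "y": 6.1, "z": -13.7, "yaw": -23}, {"x": -6.9, "y": 8.1, "z": -18.3, "yaw": -23}, {"x": -6.9, "y": 10.1, "z": -22.9, "yaw": -23}, {"x": -6.9, "y": 12.1, "z": -27.4, "yaw": -23}, {"x": -6.9, "y": 14.1, "z": -32, "yaw": -23}], "jaw": 255, "force": 20}}

```text
validation failed for argument at $.se...
```

{"op": "servo_tool", "data": {"series": [{"x": -5, "y": 0, "z": 0, "yaw": -8}, {"x": -6.9, "y": 2, "z": -4.6, "yaw": -16}, {"x": -6.9, "y": 4, "z": -9.1, "yaw": -23}, {"x": -6.9, "y": 6.1, "z": -13.7, "yaw": -23}, {"x": -6.9, "y": 8.1, "z": -18.3, "yaw": -23}, {"x": -6.9, "y": 10.1, "z": -22.9, "yaw": -23}, {"x": -6.9, "y": 12.1, "z": -27.4, "yaw": -23}, {"x": -6.9, "y": 14.1, "z": -32, "yaw": -23}], "jaw": 255, "force": 20}}

```text
time_s: 1.8
ee_pos: [0.4511, 0.3649, 0.3018]
ee_rot: [0.706, 0.035, -0.706, 0.034]
force: [0.6, 0.5, 0.8]
opening: -0.006
```

{"op": "servo_tool", "data": {"series": [{"x": 0, "y": 3, "z": -4, "yaw": 0}, {"x": 0, "y": 6, "z": -8, "yaw": 0}, {"x": 0, "y": 9.5, "z": -11.9, "yaw": 0}, {"x": 0, "y": 12.7, "z": -11.9, "yaw": 0}, {"x": 0, "y": 12.7, "z": -11.9, "yaw": 0}]}}

```text
time_s: 2.42
ee_pos: [0.5816, 0.2492, 0.3015]
ee_rot: [-0.706, -0.033, 0.706, -0.033]
force: [-0.0, 0.2, 0.0]
opening: 0.001
```

```bash
cat > look.py <<'E'
from h import *
import sys
t=sys.argv[1]
s=arm.get_state();print(s["time_s"],s["ee_pos"].round(4),R.from_quat(s["ee_rot"]).as_matrix().round(3).tolist(),s["force"].round(2))
ims={}
for n in sys.argv[2].split(","):
    im=get_image(n);f=im["frame"]
    cv2.imwrite(f"pics/{n}{t}.png",f)
    for l in sys.argv[3:]:
        r=spotter.pinpoint(im,l)
        print(n,l,[(np.round(q["at"],4).tolist(),round(q["conf"],2),np.round(proj(im,q["at"]),0)) for q in r[:2]])
    if n!="wrist":
        u,v=proj(im,s["ee_pos"]);u=int(min(max(u,100),540));v=int(min(max(v,80),400))
        cv2.imwrite(f"pics/{n}{t}c.png",cv2.resize(f[v-80:v+80,u-100:u+100],None,fx=4,fy=3.75))
E
python3 look.py 1 wrist,top,scene pivot_left tab_left
```

```text
2.425 [0.5816 0.2492 0.3015] [[-0.0, 0.094, -0.996], [-0.0, -0.996, -0.094], [-1.0, 0.0, 0.0]] [-0.01  0.21  0.01]
wrist pivot_left [([0.5238, 0.2414, 0.1617], 0.75, array([321., 300.]))]
wrist tab_left []
top pivot_left [([0.5233, 0.2413, 0.1571], 0.64, array([227., 237.])), ([0.4075, -0.2585, 0.001], 0.45, array([432., 289.]))]
top tab_left [([0.5483, 0.2465, 0.2393], 0.64, array([218., 219.]))]
scene pivot_left [([0.5282, 0.2501, 0.1555], 0.79, array([391., 296.]))]
scene tab_left [([0.5506, 0.2444, 0.239], 0.72, array([385., 282.]))]
```

View pics/wrist1.png

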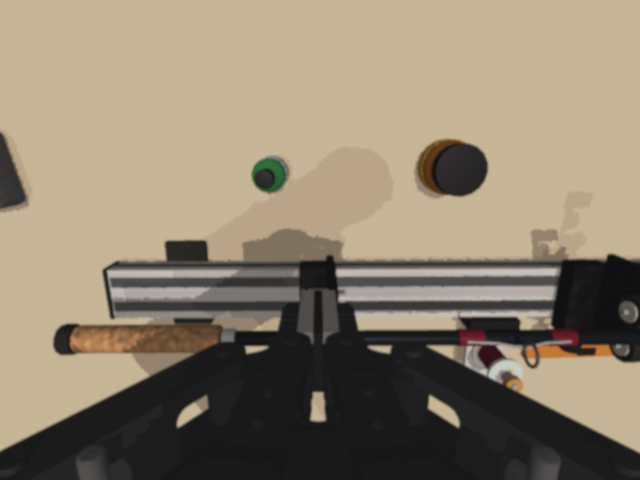

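View pics/scene1c.png

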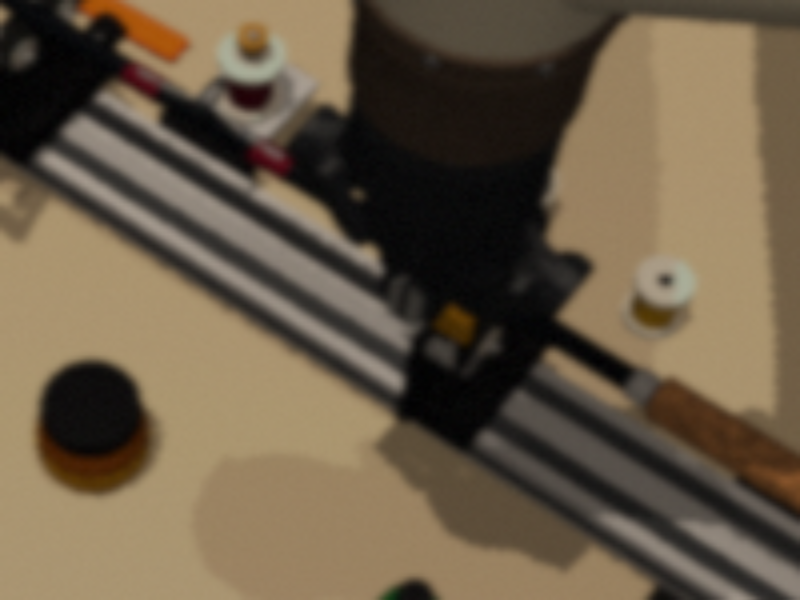

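View pics/top1c.png

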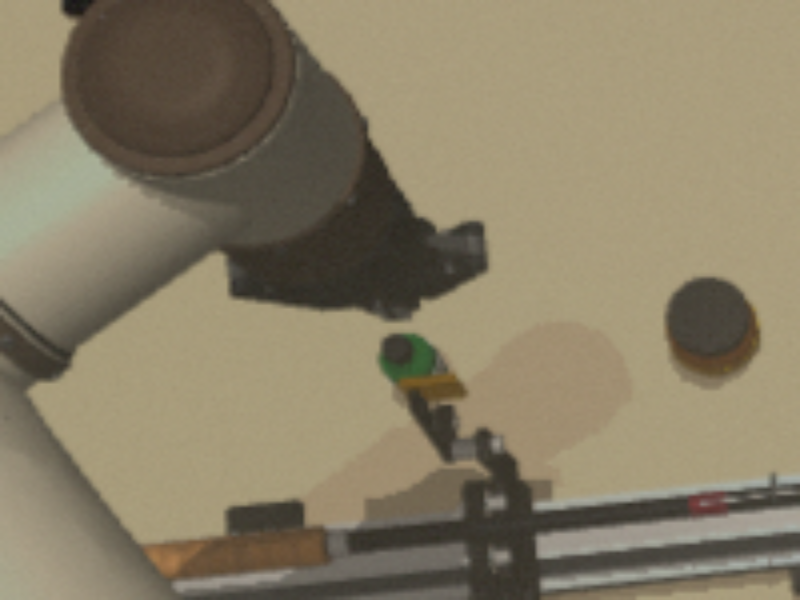

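{"op": "servo_tool", "data": {"series": [{"x": 2.2, "y": 0, "z": 0, "yaw": 0}, {"x": 4.3, "y": 0, "z": 0, "yaw": 0}, {"x": 4.3, "y": 0, "z": 0.6, "yaw": 0}, {"x": 4.3, "y": 0, "z": 1.2, "yaw": 0}, {"x": 4.3, "y": 0, "z": 1.7, "yaw": 0}, {"x": 4.3, "y": 0, "z": 2.2, "yaw": 0}, {"x": 4.2, "y": 0, "z": 2.7, "yaw": 0}, {"x": 4.2, "y": 0, "z": 3.1, "yaw": 0}]}}

```text
time_s: 3.88
ee_pos: [0.5498, 0.2483, 0.2599]
ee_rot: [0.706, 0.035, -0.706, 0.034]
force: [-0.1, -0.2, -0.2]
opening: -0.001
```

```bash
python3 look.py 2 top,scene tab_left
```

```text
3.875 [0.5498 0.2483 0.2599] [[0.0, 0.098, -0.995], [0.0, -0.995, -0.098], [-1.0, -0.0, -0.001]] [-0.09 -0.23 -0.22]
top tab_left [([0.5509, 0.2465, 0.2375], 0.8, array([218., 218.]))]
scene tab_left [([0.5519, 0.2426, 0.2361], 0.51, array([384., 283.]))]
```

View pics/scene2c.png

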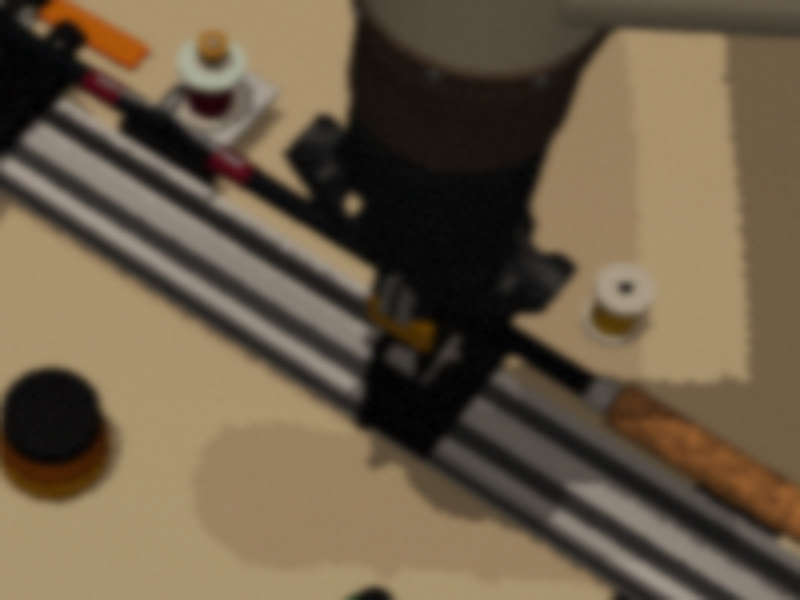

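View pics/top2c.png

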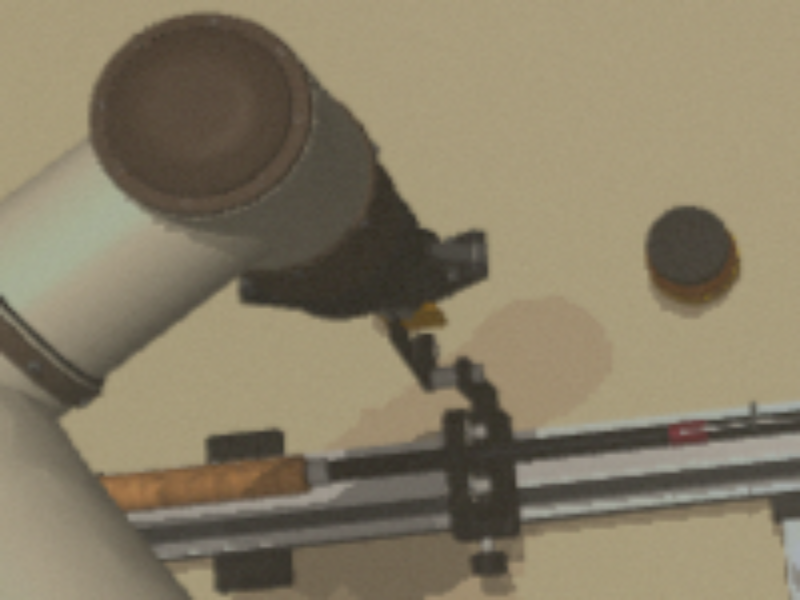

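```bash
python3 look.py 3 wrist,top tab_left; python3 - <<'E'
import cv2,numpy as np
ims=[cv2.imread(f"pics/scene{i}.png")[230:330,330:450] for i in (0,1,2)]
cv2.imwrite("pics/cmp_s.png",cv2.resize(np.hstack(ims),None,fx=2.2,fy=5,interpolation=2) if 0 else cv2.resize(np.hstack([i[20:90,20:90] for i in ims]),None,fx=3.8,fy=3.8,interpolation=2))
ims=[cv2.imread(f"pics/top{i}.png")[180:250,190:260] for i in (0,1,2)]
cv2.imwrite("pics/cmp_t.png",cv2.resize(np.hstack(ims),None,fx=3.8,fy=3.8,interpolation=2))
E
```

```text
4.075 [0.5501 0.2483 0.2596] [[0.0, 0.097, -0.995], [0.0, -0.995, -0.097], [-1.0, -0.0, -0.0]] [0.21 0.71 0.54]
wrist tab_left [([0.5511, 0.2422, 0.2374], 0.6, array([331., 289.]))]
top tab_left [([0.5479, 0.2486, 0.2374], 0.51, array([217., 220.])), ([0.3624, 0.2755, 0.0018], 0.44, array([224., 310.]))]
```

View pics/cmp_s.png

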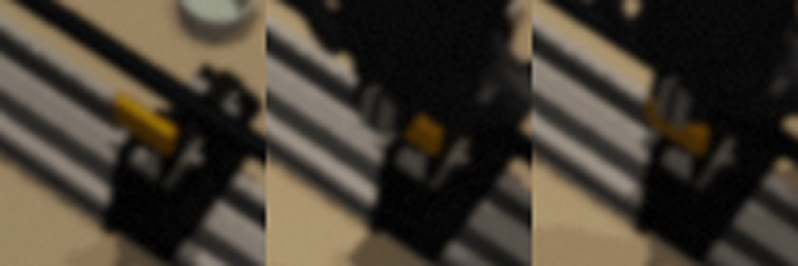

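View pics/cmp_t.png

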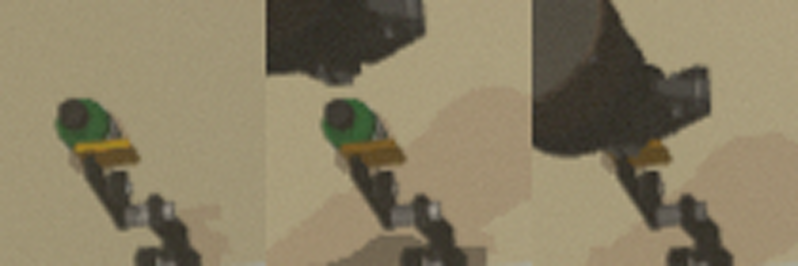

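View pics/wrist3.png

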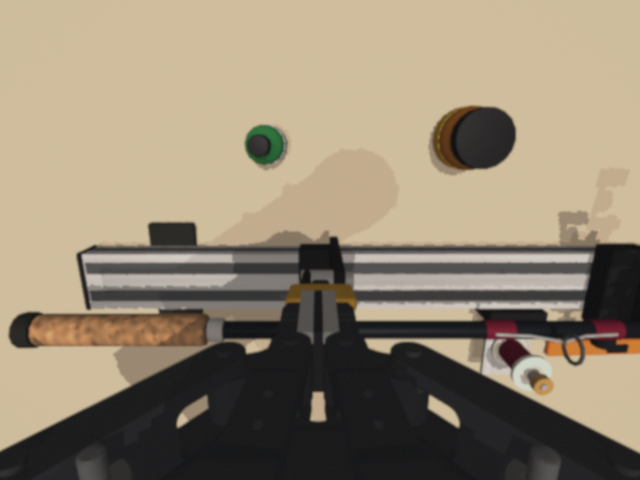

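```bash
python3 - <<'E'
from h import *
import pickle
s=arm.get_state()
c=s["ee_pos"];M=R.from_quat(s["ee_rot"]).as_matrix()
out=[]
for n,(x0,y0) in {"scene":(340,240),"top":(170,170),"wrist":(260,240)}.items():
    im=get_image(n);f=im["frame"][y0:y0+90,x0:x0+120].copy();f=cv2.resize(f,None,fx=4,fy=4,interpolation=2)
    g=f.copy()
    def P(p): 
        u,v=proj(im,p);return int((u-x0)*4+2),int((v-y0)*4+2)
    for d,col in ((0.022,(0,0,255)),(0.010,(255,0,255))):
        cs=[P(c+M@np.array([d,a,b])) for a,b in ((-.011,-.011),(.011,-.011),(.011,.011),(-.011,.011))]
        cv2.polylines(g,[np.array(cs)],True,col,1)
    X=np.array([.995,.097,0]);Y=np.array([-.097,.995,0]);Z=np.array([0,0,1.])
    pv=np.array([.5265,.2443,.158]);th=1.685
    a=-np.cos(th)*X+np.sin(th)*Z; nn=np.sin(th)*X+np.cos(th)*Z
    for o in (.013,.007):
        cs=[P(pv+a*q+nn*o+Y*w) for q,w in ((.065,-.016),(.095,-.016),(.095,.016),(.065,.016))]
        cv2.polylines(g,[np.array(cs)],True,(0,255,0),1)
    cv2.imwrite(f"pics/ov_{n}.png",np.vstack([f,g])[:, :] if 0 else cv2.resize(np.hstack([f,g]),(800,300)))
E
```

```text
(no output)
```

View pics/ov_scene.png

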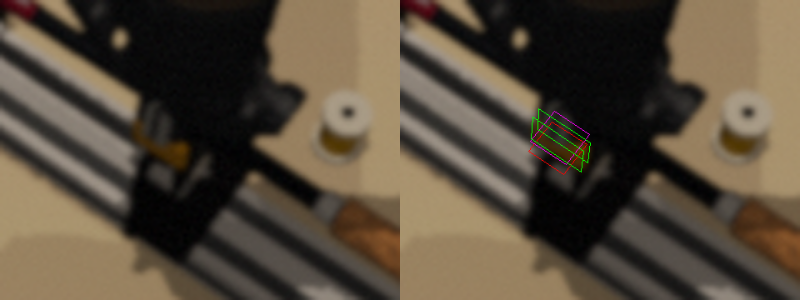

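View pics/ov_top.png

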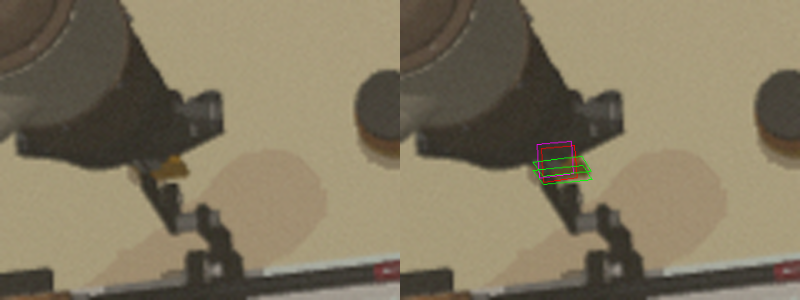

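View pics/ov_wrist.png

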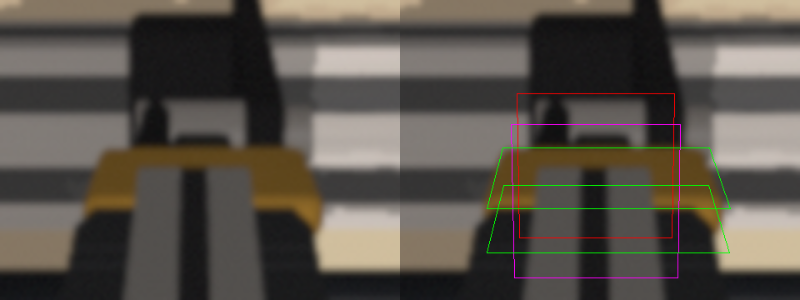

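{"op": "servo_tool", "data": {"series": [{"x": -2, "y": 0, "z": 0, "yaw": 0}, {"x": -3, "y": 0, "z": -1.5, "yaw": 0}, {"x": -3, "y": 0, "z": -3.3, "yaw": 0}, {"x": 0, "y": 0, "z": -3.3, "yaw": 0}, {"x": 1.8, "y": 0, "z": -3.3, "yaw": 0}, {"x": 1.8, "y": 0, "z": -3.3, "yaw": 0}]}}

```text
time_s: 5.18
ee_pos: [0.5823, 0.251, 0.2397]
ee_rot: [-0.705, -0.034, 0.707, -0.035]
force: [0.4, -0.7, -0.0]
opening: 0.0
```

```bash
python3 look.py 4 wrist,top,scene tab_left; python3 - <<'E'
from h import *
s=arm.get_state();im=get_image("wrist");E=np.array(im["extrinsics"]);p=-E[:3,:3].T@E[:3,3]
M=R.from_quat(s["ee_rot"]).as_matrix();print("cam in tool",M.T@(p-s["ee_pos"]),"axes in tool",(M.T@E[:3,:3].T).round(2).tolist())
E
```

```text
5.175 [0.5823 0.251  0.2397] [[-0.003, 0.097, -0.995], [-0.002, -0.995, -0.097], [-1.0, 0.002, 0.003]] [ 0.45 -0.74 -0.  ]
wrist tab_left []
top tab_left [([0.5486, 0.2473, 0.2389], 0.61, array([218., 219.]))]
scene tab_left [([0.5301, 0.2472, 0.1585], 0.44, array([389., 295.]))]
cam in tool [-0.14266539 -0.00048926 -0.06909275] axes in tool [[-0.0, 0.27, -0.96], [1.0, -0.0, -0.0], [-0.0, -0.96, -0.27]]
```

View pics/wrist4.png

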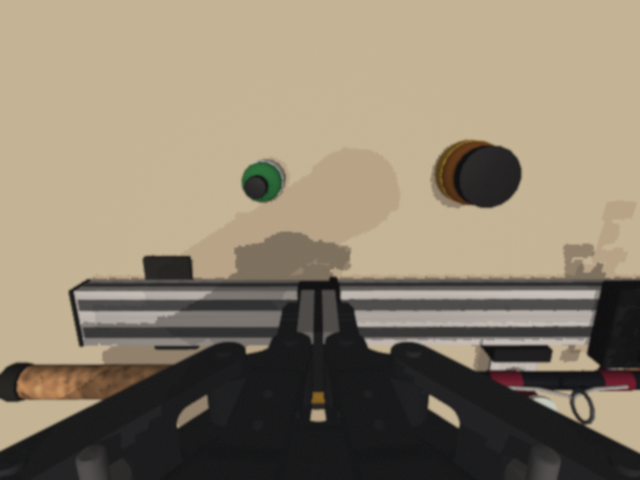

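View pics/scene4c.png

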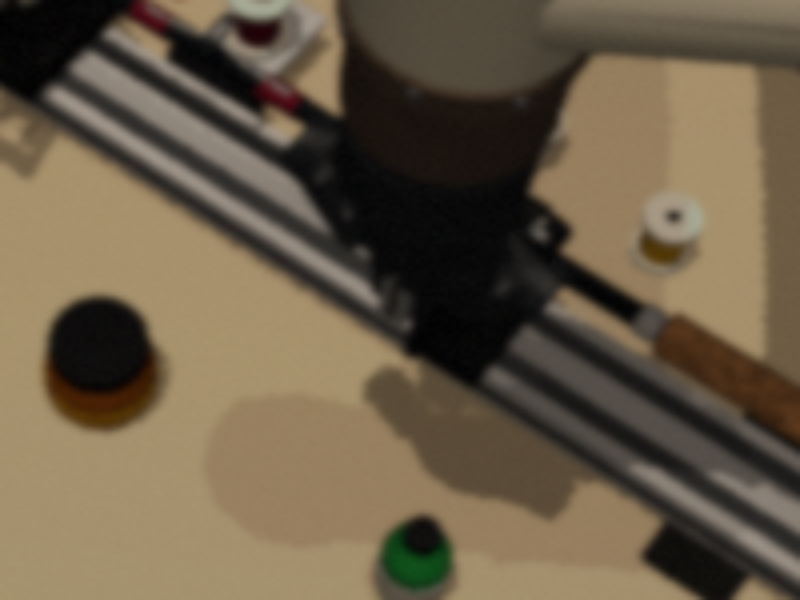

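View pics/top4c.png

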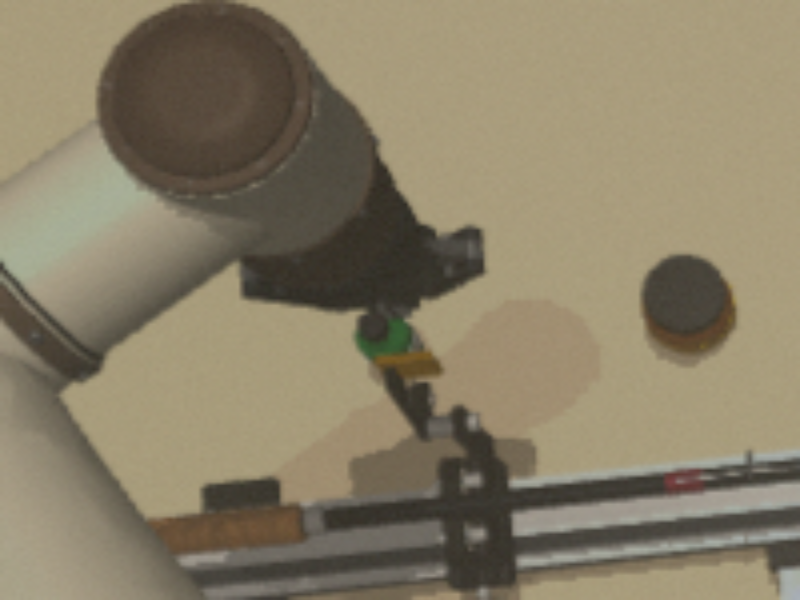

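{"op": "servo_tool", "data": {"series": [{"x": 0, "y": 0, "z": 1.0, "yaw": 0}, {"x": 0, "y": 0, "z": 1.6, "yaw": 0}, {"x": 0, "y": 0, "z": 2.1, "yaw": 0}, {"x": 0, "y": 0, "z": 2.6, "yaw": 0}, {"x": 0, "y": 0, "z": 3.1, "yaw": 0}]}}

```text
time_s: 6.15
ee_pos: [0.5521, 0.2486, 0.242]
ee_rot: [0.707, 0.035, -0.706, 0.034]
force: [0.0, 0.2, 0.4]
opening: -0.0
```

```bash
python3 look.py 5 wrist,top,scene tab_left
```

```text
6.15 [0.5521 0.2486 0.242 ] [[0.001, 0.098, -0.995], [0.001, -0.995, -0.098], [-1.0, -0.0, -0.001]] [0.02 0.17 0.42]
wrist tab_left []
top tab_left [([0.5392, 0.2464, 0.2388], 0.49, array([218., 223.]))]
scene tab_left [([0.5426, 0.2443, 0.2388], 0.67, array([388., 279.])), ([0.5354, -0.3367, 0.1416], 0.5, array([189., 139.]))]
```

View pics/wrist5.png

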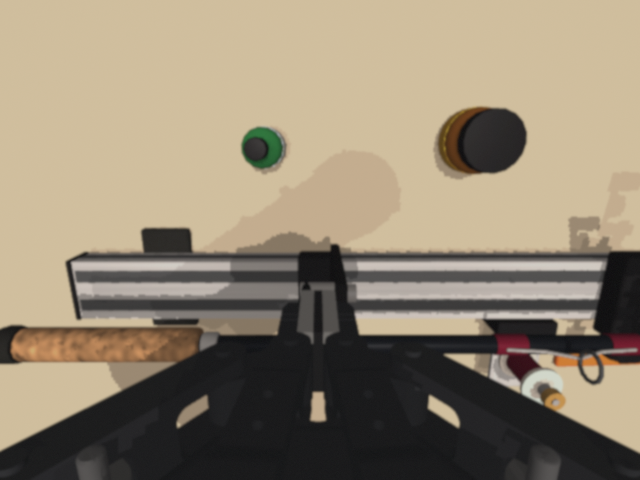

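View pics/top5c.png

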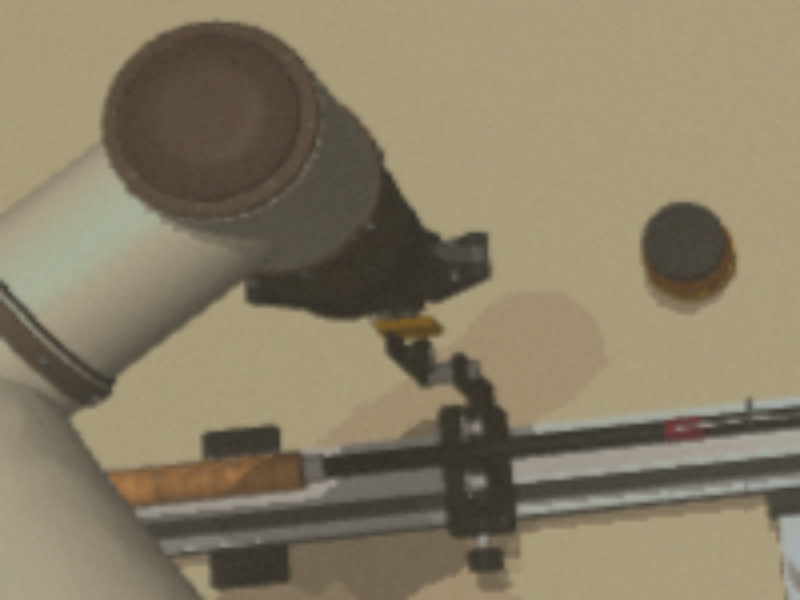

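{"op": "servo_tool", "data": {"series": [{"x": 0, "y": 0, "z": 0.7, "yaw": 0}, {"x": 0, "y": 0, "z": 1.3, "yaw": 0}, {"x": 0.1, "y": 0, "z": 2.0, "yaw": 0}, {"x": 0.2, "y": 0, "z": 2.6, "yaw": 0}, {"x": 0.3, "y": 0, "z": 3.2, "yaw": 0}, {"x": 0.5, "y": 0, "z": 3.9, "yaw": 0}]}}

```text
time_s: 7.2
ee_pos: [0.5128, 0.2446, 0.2365]
ee_rot: [0.706, 0.035, -0.706, 0.035]
force: [0.7, 0.8, 0.9]
opening: 0.002
```

```bash
python3 look.py 6 wrist,top,scene tab_left
```

```text
7.2 [0.5128 0.2446 0.2365] [[0.0, 0.098, -0.995], [0.0, -0.995, -0.098], [-1.0, -0.0, -0.0]] [0.74 0.75 0.9 ]
wrist tab_left []
top tab_left [([0.4981, 0.2409, 0.2384], 0.64, array([220., 242.]))]
scene tab_left [([0.5035, 0.2415, 0.2394], 0.75, array([401., 264.]))]
```

View pics/wrist6.png

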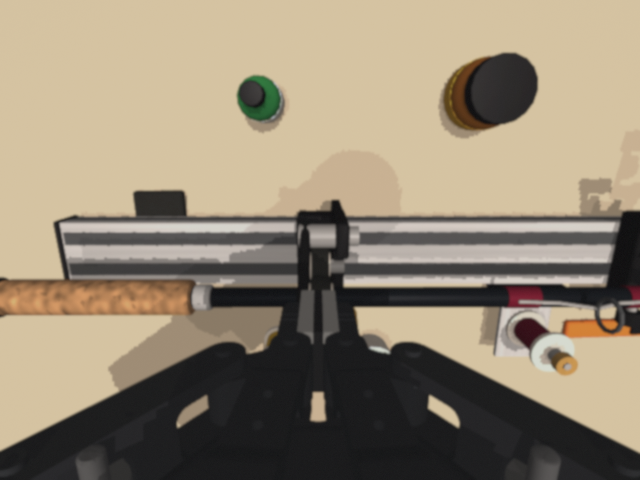

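View pics/top6c.png

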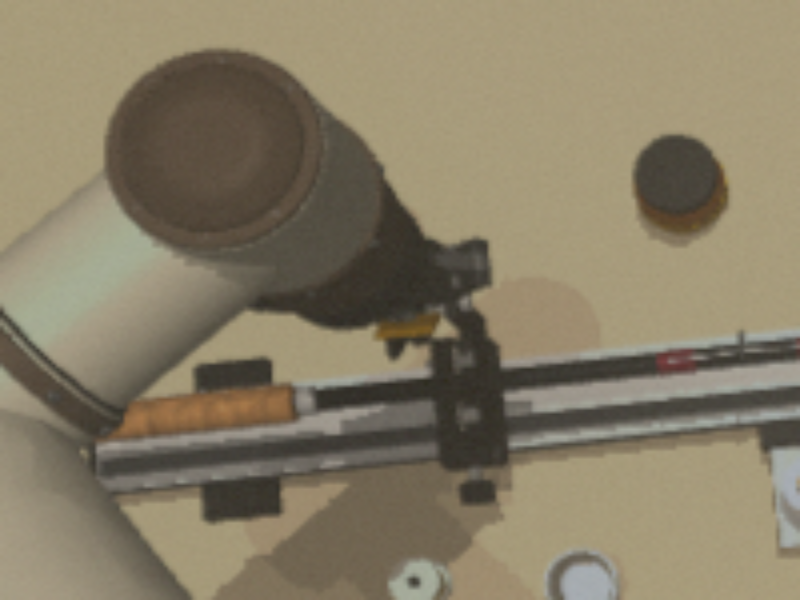

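View pics/scene6c.png

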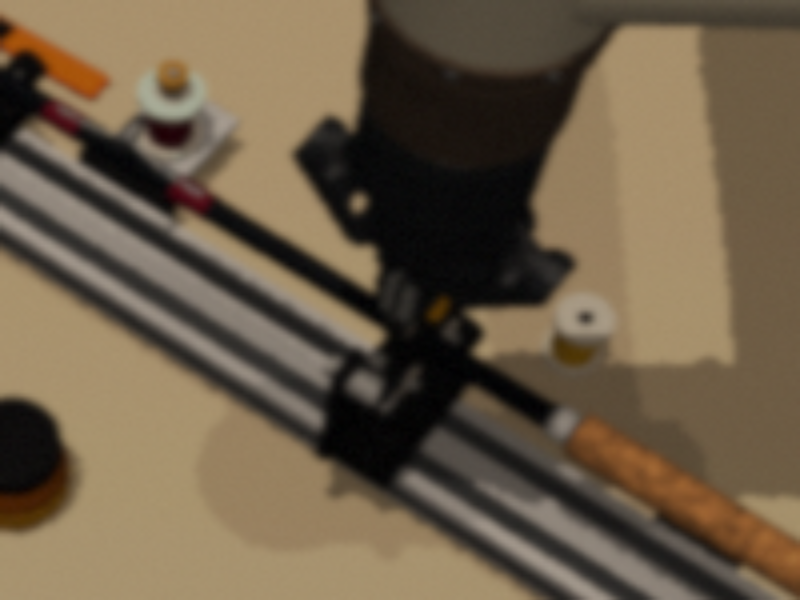

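{"op": "servo_tool", "data": {"series": [{"x": 0.2, "y": 0, "z": 0.6, "yaw": 0}, {"x": 0.5, "y": 0, "z": 1.2, "yaw": 0}, {"x": 0.9, "y": 0, "z": 1.7, "yaw": 0}, {"x": 1.3, "y": 0, "z": 2.3, "yaw": 0}, {"x": 1.8, "y": 0, "z": 2.7, "yaw": 0}, {"x": 2.2, "y": 0, "z": 3.2, "yaw": 0}]}}

```text
time_s: 8.25
ee_pos: [0.4811, 0.2415, 0.214]
ee_rot: [-0.706, -0.034, 0.706, -0.035]
force: [0.9, -0.2, 0.8]
opening: -0.001
```

```bash
python3 look.py 7 wrist,top,scene tab_left
```

```text
8.25 [0.4811 0.2415 0.214 ] [[-0.0, 0.097, -0.995], [-0.0, -0.995, -0.097], [-1.0, 0.0, 0.0]] [ 0.86 -0.19  0.77]
wrist tab_left []
top tab_left [([0.4659, 0.2413, 0.2171], 0.51, array([222., 258.]))]
scene tab_left [([0.4684, 0.2352, 0.2166], 0.75, array([409., 255.])), ([0.3597, 0.1743, -0.001], 0.73, array([405., 255.]))]
```

View pics/wrist7.png

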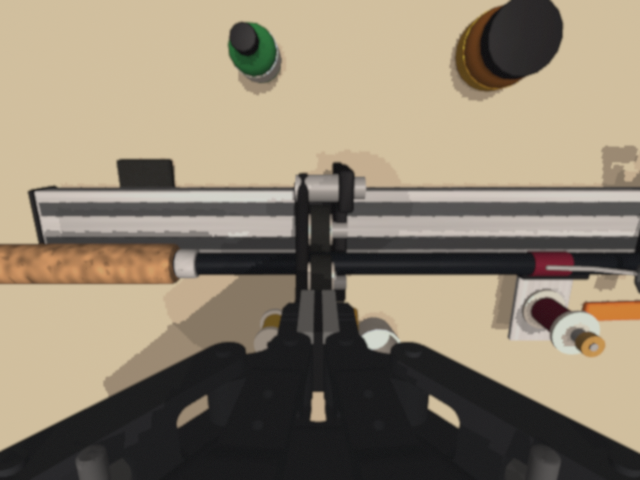

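View pics/top7c.png

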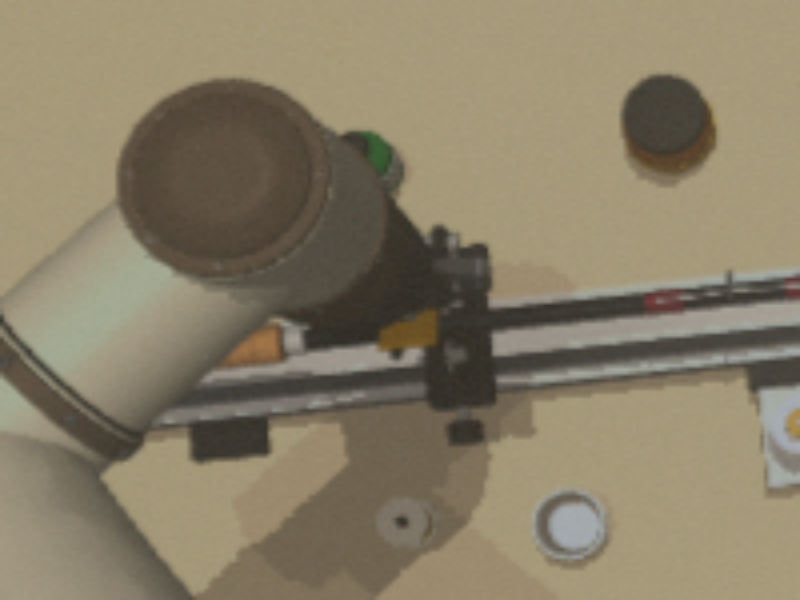

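{"op": "servo_tool", "data": {"series": [{"x": 0.5, "y": 0, "z": 0.4, "yaw": 0}, {"x": 1.1, "y": 0, "z": 0.7, "yaw": 0}, {"x": 1.7, "y": 0, "z": 1.0, "yaw": 0}, {"x": 2.3, "y": 0, "z": 1.3, "yaw": 0}, {"x": 2.6, "y": 0, "z": 1.4, "yaw": 0}, {"x": 2.9, "y": 0, "z": 1.5, "yaw": 0}]}}

```text
time_s: 9.3
ee_pos: [0.4663, 0.24, 0.1853]
ee_rot: [-0.706, -0.034, 0.706, -0.035]
force: [-0.3, 0.3, 1.3]
opening: 0.001
```

```bash
python3 look.py 8 wrist,top,scene tab_left pivot_left
```

```text
9.3 [0.4663 0.24   0.1853] [[-0.0, 0.098, -0.995], [-0.0, -0.995, -0.098], [-1.0, 0.0, 0.0]] [-0.33  0.29  1.25]
wrist tab_left []
wrist pivot_left [([0.5231, 0.2427, 0.1558], 0.9, array([325., 166.])), ([0.6118, 0.3027, 0.0007], 0.41, array([256.,  28.]))]
top tab_left [([0.4508, 0.2348, 0.1881], 0.49, array([227., 266.]))]
top pivot_left [([0.5277, 0.2397, 0.1572], 0.92, array([228., 235.]))]
scene tab_left [([0.4515, 0.2359, 0.187], 0.67, array([413., 257.]))]
scene pivot_left [([0.5287, 0.2459, 0.1571], 0.71, array([389., 295.]))]
```

View pics/wrist8.png

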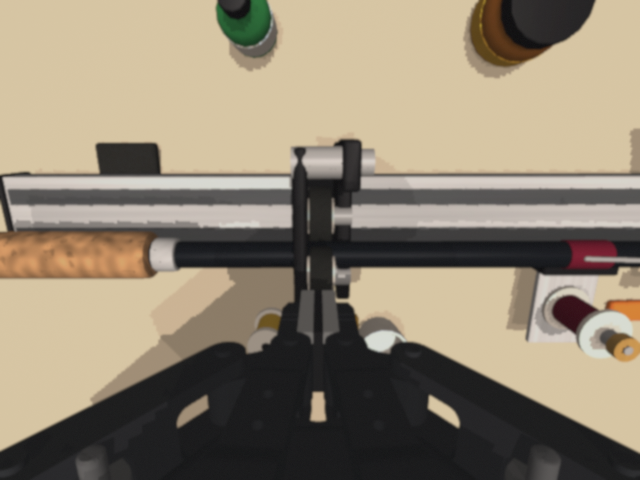

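View pics/scene8c.png

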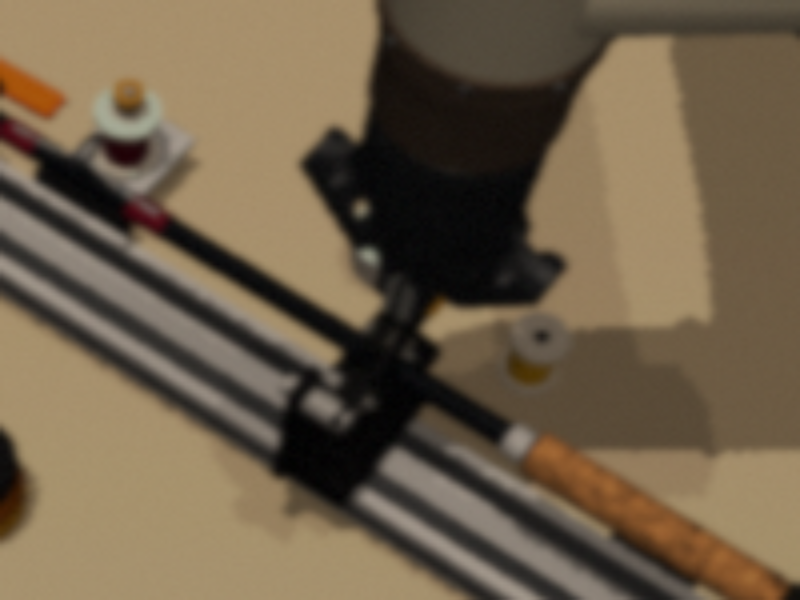

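{"op": "servo_tool", "data": {"series": [{"x": 0.3, "y": 0, "z": 0.3, "yaw": 0}, {"x": 0.6, "y": 0, "z": 0.5, "yaw": 0}, {"x": 0.9, "y": 0, "z": 0.6, "yaw": 0}, {"x": 1.1, "y": 0, "z": 0.7, "yaw": 0}, {"x": 1.1, "y": 0, "z": 0.7, "yaw": 0}]}}

```text
time_s: 10.38
ee_pos: [0.4591, 0.2392, 0.1742]
ee_rot: [-0.706, -0.034, 0.707, -0.035]
force: [-0.3, 0.3, -0.8]
opening: -0.002
```

{"op": "servo_tool", "data": {"series": [{"x": 0.2, "y": 0, "z": 0, "yaw": 0}, {"x": 0.3, "y": 0, "z": 0, "yaw": 0}, {"x": 0.3, "y": 0, "z": 0, "yaw": 0}]}}

```text
time_s: 10.75
ee_pos: [0.4592, 0.2393, 0.1717]
ee_rot: [-0.706, -0.034, 0.706, -0.035]
force: [-2.6, -0.5, 3.4]
opening: -0.003
```

```bash
python3 look.py 9 top,scene tab_left
```

```text
10.75 [0.4592 0.2393 0.1717] [[-0.001, 0.097, -0.995], [-0.0, -0.995, -0.097], [-1.0, 0.0, 0.001]] [-2.55 -0.46  3.37]
top tab_left [([0.4408, 0.2372, 0.1753], 0.66, array([227., 272.]))]
scene tab_left [([0.4475, 0.2328, 0.1729], 0.65, array([412., 259.])), ([0.5302, 0.2477, 0.1595], 0.62, array([389., 295.]))]
```

{"op": "servo_tool", "data": {"series": [{"x": 0.2, "y": 0, "z": 0, "yaw": 0}, {"x": 0.2, "y": 0, "z": 0, "yaw": 0}]}}

```text
time_s: 11.2
ee_pos: [0.4592, 0.2393, 0.171]
ee_rot: [-0.706, -0.035, 0.706, -0.035]
force: [-6.8, -1.5, 11.0]
opening: -0.001
```

{"op": "servo_tool", "data": {"series": [{"x": 0.2, "y": 0, "z": 0, "yaw": 0}, {"x": 0.2, "y": 0, "z": 0, "yaw": 0}]}}

```text
time_s: 11.45
ee_pos: [0.4591, 0.2393, 0.1705]
ee_rot: [0.706, 0.035, -0.706, 0.035]
force: [-9.5, -1.8, 19.3]
opening: 0.007
```

{"op": "servo_tool", "data": {"series": [{"x": -1.0, "y": 0, "z": 0, "yaw": 0}, {"x": -4, "y": 0, "z": 0, "yaw": 0}, {"x": -9, "y": 0, "z": 0, "yaw": 0}, {"x": -13.4, "y": 2, "z": -1, "yaw": 0}, {"x": -13.4, "y": 6, "z": -5, "yaw": 0}, {"x": -13.4, "y": 10, "z": -9, "yaw": 0}, {"x": -13.4, "y": 15, "z": -12, "yaw": 0}]}}

```text
time_s: 12.32
ee_pos: [0.5954, 0.101, 0.3007]
ee_rot: [0.706, 0.035, -0.706, 0.035]
force: [0.4, 0.3, -0.5]
opening: -0.003
```

```bash
python3 look.py 10 top,scene,wrist tab_left tab_right pivot_right
```

```text
12.325 [0.5954 0.101  0.3007] [[0.0, 0.098, -0.995], [0.0, -0.995, -0.098], [-1.0, -0.0, -0.0]] [ 0.37  0.35 -0.54]
top tab_left []
top tab_right []
top pivot_right [([0.556, -0.0513, 0.1542], 0.91, array([353., 221.]))]
scene tab_left [([0.4492, 0.233, 0.172], 0.9, array([411., 260.]))]
scene tab_right [([0.6029, -0.0458, 0.2237], 0.76, array([250., 210.]))]
scene pivot_right [([0.5523, -0.0479, 0.1573], 0.9, array([271., 213.])), ([0.6027, -0.0414, 0.2238], 0.39, array([252., 211.]))]
wrist tab_left [([0.4444, 0.2329, 0.1743], 0.93, array([146., 390.]))]
wrist tab_right [([0.6038, -0.0465, 0.2237], 0.85, array([560., 261.]))]
wrist pivot_right [([0.5528, -0.0489, 0.16], 0.69, array([497., 295.]))]
```

View pics/top10.png

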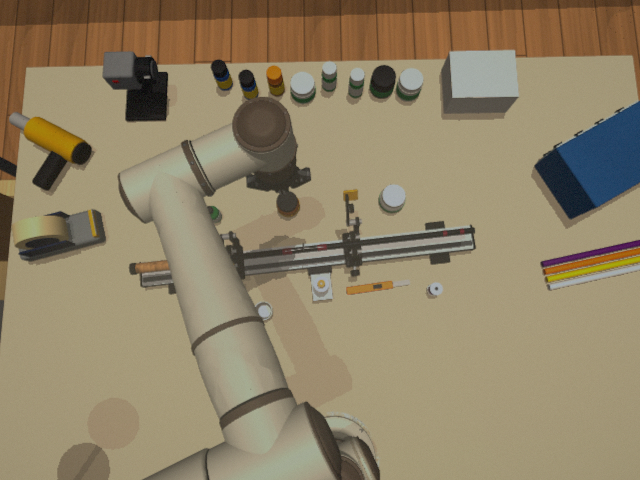

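View pics/scene10.png

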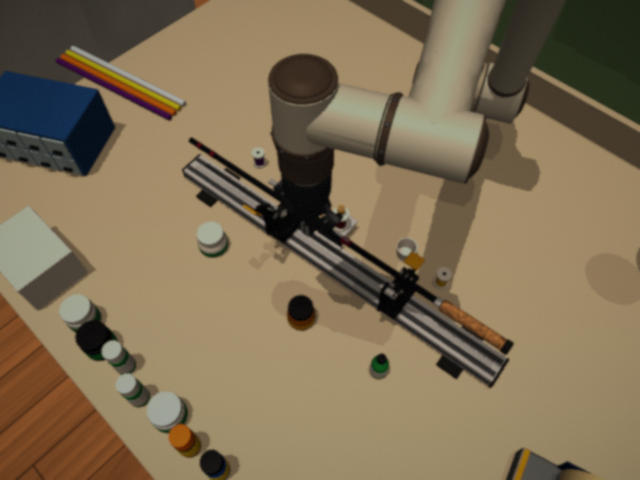

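View pics/wrist10.png

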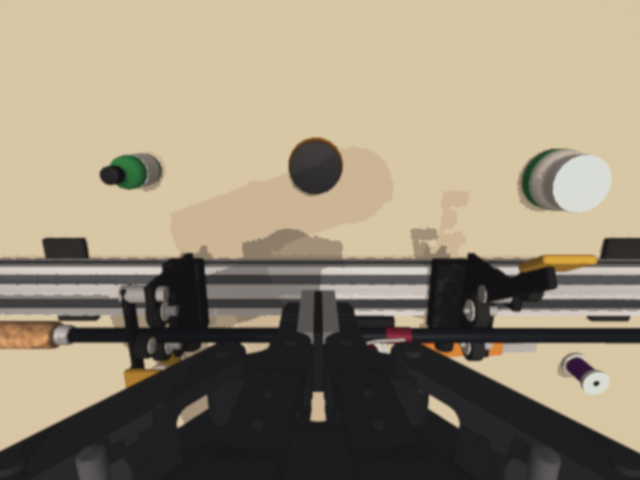

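{"op": "servo_tool", "data": {"series": [{"x": 0, "y": 4, "z": -2, "yaw": 0}, {"x": 0, "y": 9, "z": -2.8, "yaw": 0}, {"x": 0, "y": 14, "z": -2.8, "yaw": 0}, {"x": 0, "y": 14.7, "z": -2.8, "yaw": 0}, {"x": 4, "y": 14.7, "z": -2.8, "yaw": 0}, {"x": 7, "y": 14.7, "z": -2.8, "yaw": 0}, {"x": 8, "y": 14.7, "z": -2.8, "yaw": 0}]}}

```text
time_s: 13.8
ee_pos: [0.6347, -0.0409, 0.2196]
ee_rot: [-0.705, -0.035, 0.707, -0.035]
force: [-0.2, 1.0, 0.4]
opening: -0.005
```

```bash
python3 look.py 11 top,wrist tab_left tab_right pivot_right
```

```text
13.8 [ 0.6347 -0.0409  0.2196] [[-0.004, 0.099, -0.995], [-0.0, -0.995, -0.099], [-1.0, -0.0, 0.004]] [-0.22  0.98  0.43]
top tab_left [([0.4423, 0.2335, 0.1711], 0.81, array([229., 271.]))]
top tab_right [([0.6004, -0.0477, 0.2209], 0.63, array([352., 196.]))]
top pivot_right [([0.5536, -0.051, 0.157], 0.82, array([353., 222.]))]
wrist tab_left []
wrist tab_right []
wrist pivot_right []
```

View pics/top11c.png

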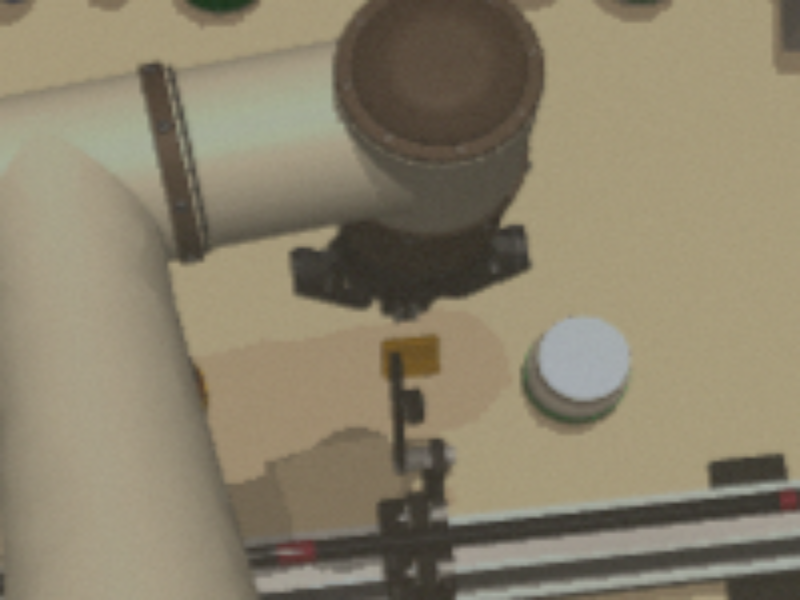

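View pics/wrist11.png

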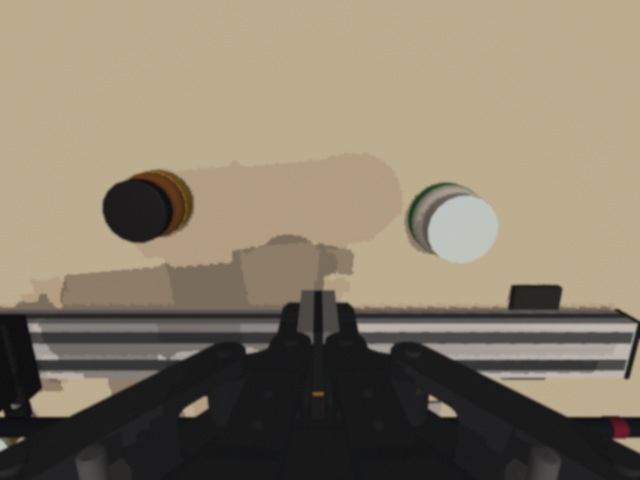

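{"op": "servo_tool", "data": {"series": [{"x": 0, "y": 0, "z": 0.8, "yaw": 0}, {"x": 0, "y": 0, "z": 1.4, "yaw": 0}, {"x": -0.4, "y": 0, "z": 2.0, "yaw": 0}, {"x": -0.7, "y": 0, "z": 2.6, "yaw": 0}, {"x": -1.1, "y": 0, "z": 3.3, "yaw": 0}, {"x": -1.4, "y": 0, "z": 4.0, "yaw": 0}, {"x": -1.5, "y": 0, "z": 4.8, "yaw": 0}, {"x": -1.5, "y": 0, "z": 5.6, "yaw": 0}]}}

```text
time_s: 15.2
ee_pos: [0.5793, -0.0472, 0.2365]
ee_rot: [-0.706, -0.035, 0.706, -0.034]
force: [0.6, 0.4, 1.6]
opening: -0.003
```

```bash
python3 look.py 12 top,scene tab_right
```

```text
15.2 [ 0.5793 -0.0472  0.2365] [[-0.0, 0.097, -0.995], [0.0, -0.995, -0.097], [-1.0, -0.0, 0.0]] [0.57 0.41 1.63]
top tab_right [([0.417, -0.1233, 0.0], 0.67, array([379., 286.])), ([0.5658, -0.0501, 0.2363], 0.54, array([354., 209.]))]
scene tab_right [([0.5675, -0.0456, 0.2434], 0.55, array([263., 193.]))]
```

View pics/top12c.png

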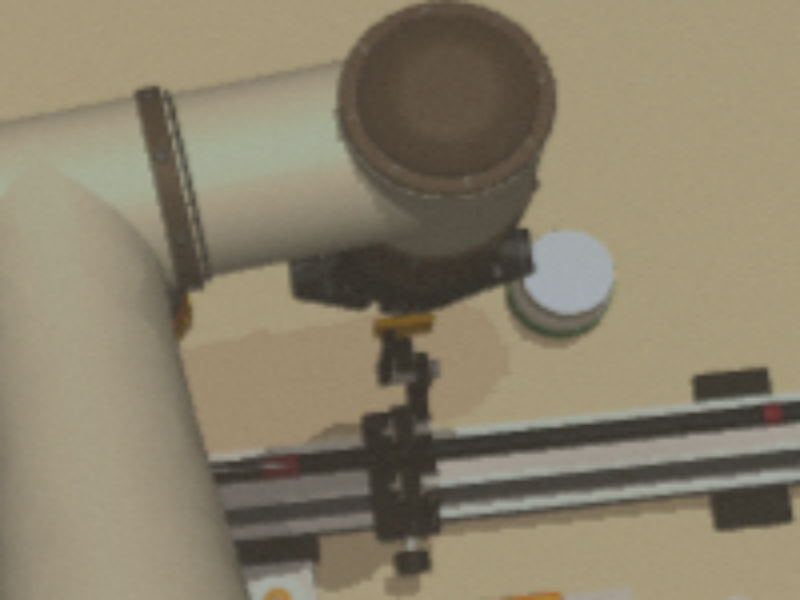

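{"op": "servo_tool", "data": {"series": [{"x": 0, "y": 0, "z": 0.8, "yaw": 0}, {"x": 0, "y": 0, "z": 1.5, "yaw": 0}, {"x": 0, "y": 0, "z": 2.2, "yaw": 0}, {"x": 0.1, "y": 0, "z": 2.9, "yaw": 0}, {"x": 0.2, "y": 0, "z": 3.5, "yaw": 0}, {"x": 0.4, "y": 0, "z": 4.1, "yaw": 0}, {"x": 0.7, "y": 0, "z": 4.7, "yaw": 0}, {"x": 1.0, "y": 0, "z": 5.3, "yaw": 0}]}}

```text
time_s: 16.4
ee_pos: [0.5268, -0.0525, 0.2265]
ee_rot: [-0.706, -0.034, 0.706, -0.035]
force: [0.0, 0.0, 0.4]
opening: -0.0
```

```bash
python3 look.py 13 top,scene tab_right
```

```text
16.4 [ 0.5268 -0.0525  0.2265] [[-0.0, 0.098, -0.995], [-0.0, -0.995, -0.098], [-1.0, 0.0, 0.0]] [0.05 0.03 0.4 ]
top tab_right [([0.5117, -0.0554, 0.2273], 0.67, array([357., 234.]))]
scene tab_right [([0.5121, -0.0541, 0.2307], 0.89, array([281., 178.]))]
```

{"op": "servo_tool", "data": {"series": [{"x": 0.4, "y": 0, "z": 0.6, "yaw": 0}, {"x": 0.8, "y": 0, "z": 1.2, "yaw": 0}, {"x": 1.3, "y": 0, "z": 1.7, "yaw": 0}, {"x": 1.7, "y": 0, "z": 2.1, "yaw": 0}, {"x": 2.3, "y": 0, "z": 2.5, "yaw": 0}, {"x": 2.9, "y": 0, "z": 2.9, "yaw": 0}, {"x": 3.4, "y": 0, "z": 3.2, "yaw": 0}, {"x": 4.0, "y": 0, "z": 3.5, "yaw": 0}]}}

```text
time_s: 17.6
ee_pos: [0.4925, -0.0558, 0.1862]
ee_rot: [0.706, 0.035, -0.706, 0.035]
force: [0.8, 0.1, 1.4]
opening: -0.004
```

```bash
python3 look.py 14 top,scene tab_right
```

```text
17.6 [ 0.4925 -0.0558  0.1862] [[0.001, 0.098, -0.995], [0.0, -0.995, -0.098], [-1.0, 0.0, -0.001]] [0.8  0.09 1.4 ]
top tab_right [([0.4782, -0.0574, 0.185], 0.53, array([357., 252.]))]
scene tab_right [([0.4761, -0.0546, 0.188], 0.54, array([294., 180.]))]
```

View pics/top14c.png

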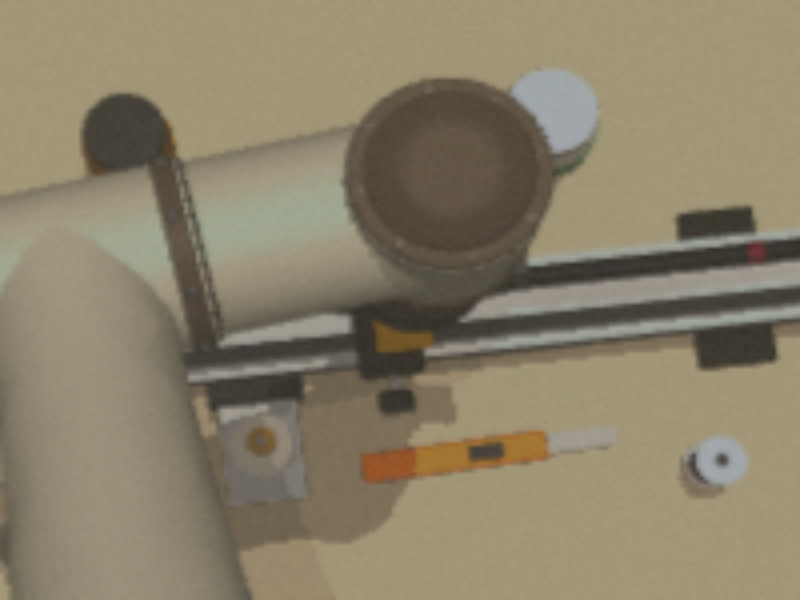

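{"op": "servo_tool", "data": {"series": [{"x": 0.4, "y": 0, "z": 0.2, "yaw": 0}, {"x": 0.8, "y": 0, "z": 0.3, "yaw": 0}, {"x": 1.1, "y": 0, "z": 0.4, "yaw": 0}, {"x": 1.3, "y": 0, "z": 0.4, "yaw": 0}, {"x": 1.4, "y": 0, "z": 0.4, "yaw": 0}, {"x": 1.4, "y": 0, "z": 0.4, "yaw": 0}]}}

```text
time_s: 18.55
ee_pos: [0.4883, -0.0562, 0.1723]
ee_rot: [-0.706, -0.035, 0.706, -0.034]
force: [-0.0, 0.0, -0.6]
opening: -0.002
```

{"op": "servo_tool", "data": {"series": [{"x": 0.2, "y": 0, "z": 0, "yaw": 0}, {"x": 0.2, "y": 0, "z": 0, "yaw": 0}]}}

```text
time_s: 18.8
ee_pos: [0.4885, -0.0562, 0.1714]
ee_rot: [0.706, 0.035, -0.706, 0.035]
force: [-2.0, 0.7, 6.4]
opening: -0.003
```

{"op": "servo_tool", "data": {"series": [{"x": 0.2, "y": 0, "z": 0, "yaw": 0}, {"x": 0.2, "y": 0, "z": 0, "yaw": 0}]}}

```text
time_s: 19.05
ee_pos: [0.4884, -0.0563, 0.1708]
ee_rot: [0.706, 0.035, -0.706, 0.035]
force: [-6.4, 2.6, 13.1]
opening: -0.001
```

One more small press to match the left arm's final reading. Then I'll lift clear and look.

{"op": "servo_tool", "data": {"series": [{"x": 0.1, "y": 0, "z": 0, "yaw": 0}, {"x": 0.2, "y": 0, "z": 0, "yaw": 0}]}}

```text
time_s: 19.3
ee_pos: [0.4884, -0.0563, 0.1704]
ee_rot: [0.707, 0.035, -0.706, 0.035]
force: [-10.8, 3.9, 25.4]
opening: 0.005
```

{"op": "servo_tool", "data": {"series": [{"x": -1, "y": 0, "z": 0, "yaw": 0}, {"x": -5, "y": 0, "z": 0, "yaw": 0}, {"x": -10, "y": 0, "z": 0, "yaw": 0}, {"x": -14, "y": 0, "z": 3, "yaw": 0}, {"x": -14, "y": -5, "z": 6, "yaw": 0}, {"x": -14, "y": -10, "z": 6, "yaw": 0}, {"x": -14, "y": -15, "z": 6, "yaw": 0}, {"x": -14, "y": -15, "z": 6, "yaw": 0}]}}

```text
time_s: 20.3
ee_pos: [0.4138, 0.0897, 0.3065]
ee_rot: [0.706, 0.036, -0.706, 0.036]
force: [0.1, 0.3, 0.1]
opening: -0.002
```

```bash
python3 look.py 15 wrist,top,scene tab_left tab_right blank_butt blank_tip
```

```text
20.3 [0.4138 0.0897 0.3065] [[0.0, 0.102, -0.995], [0.001, -0.995, -0.102], [-1.0, -0.0, -0.0]] [0.09 0.25 0.06]
wrist tab_left [([0.4474, 0.2339, 0.1715], 0.8, array([125., 168.]))]
wrist tab_right [([0.4714, -0.0541, 0.173], 0.78, array([523., 176.]))]
wrist blank_butt []
wrist blank_tip []
top tab_left []
top tab_right [([0.419, -0.121, 0.0025], 0.75, array([378., 285.])), ([0.4665, -0.0584, 0.1704], 0.57, array([357., 258.]))]
top blank_butt [([0.3582, 0.1755, -0.0004], 0.33, array([263., 311.]))]
top blank_tip [([0.5342, -0.3383, 0.1398], 0.98, array([475., 230.]))]
scene tab_left [([0.4466, 0.2351, 0.1729], 0.71, array([413., 259.]))]
scene tab_right []
scene blank_butt [([0.4572, 0.4601, 0.1378], 0.69, array([504., 347.]))]
scene blank_tip [([0.5343, -0.3363, 0.145], 0.9, array([189., 138.]))]
```

View pics/scene15.png

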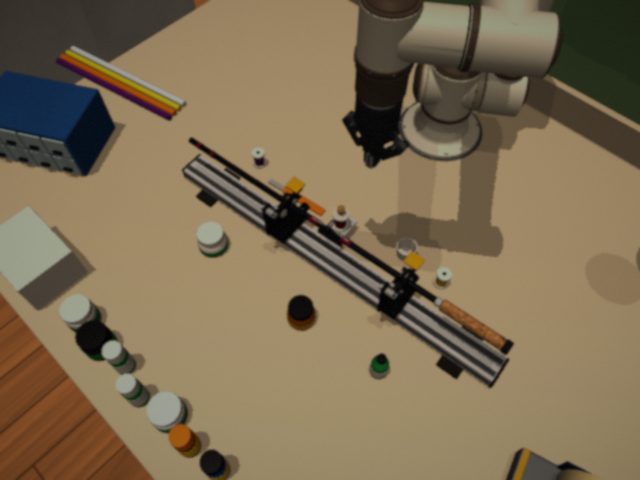

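View pics/top15.png

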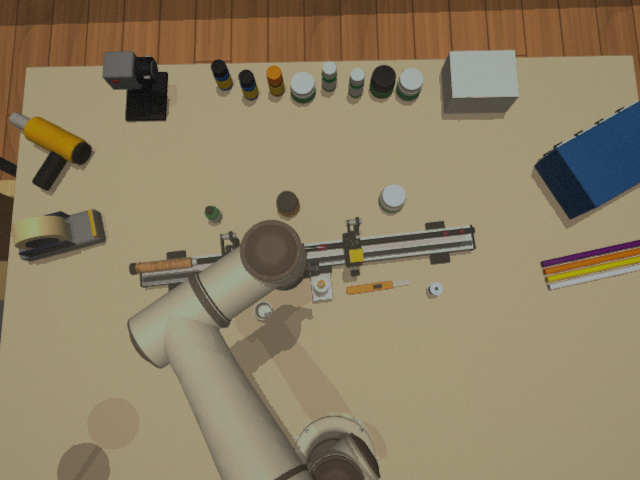

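View pics/wrist15.png

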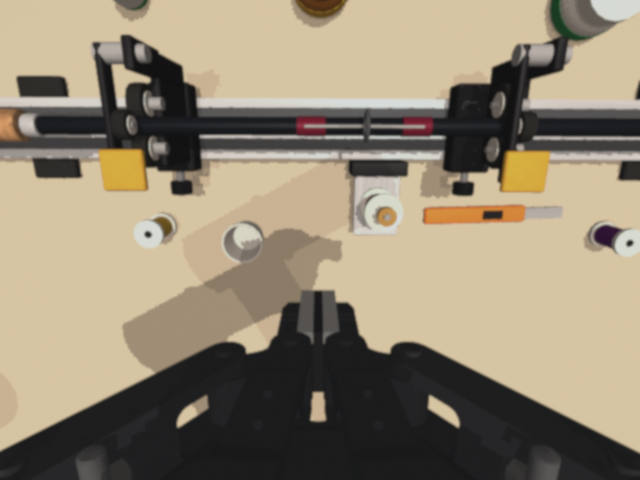

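The wrist view shows both arms down with the wheels on the blank; the tabs are at (123,170) and (525,171), facing up. The blank, spools, cup, knife and jars are where they were, and the robot is clear.

```bash
python3 -c "
from h import *
print(job.job_done()); print(arm.get_state()['time_s'])"
```

```text
the job is handed in; nothing more can be done
None
the job is handed in; nothing more can be done
```

Both hold-down arms are shut with their wheels on the blank, and the job was handed in at about 20.5 s. I pushed the left arm first and then the right, following each yellow tab over and down with closed fingertips.

**Seating:** Each arm stopped at tab height, about 171 mm, and the upward force then rose without further movement: 19 N on the left, 25 N on the right. That is harder than the 1–2 N needed to move an arm, and I kept the force there only briefly. After I lifted clear, the networks put the tabs at 170 to 173 mm (nominal 171 mm), and the robot was touching nothing.

**Blank and loose items:** The blank's ends are within about 4 mm of their starting readings. In the pictures the spools, cup, knife, bottle and jars look unmoved.

**What went wrong or disagreed:**
- **Missed first pass:** The first pass at the left tab went just over its top edge without moving it. The shut fingertips end about level with the TCP, not 22 mm ahead of it as given, so I repeated the pass lower.
- **Spotter misses:** In the last top view the spotter's best "tab_right" and its only "blank_butt" report were false, at bench height. It also missed one tab in each of the top and scene views. The other views agreed.

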